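# Set out the seasonal figurines on their plinths

## Task

Set out the autumn display: pick the three little figurines out of the things on the white craft table and stand each upright, in the middle of its wooden plinth on the side table. Work from the tallest plinth down: first the black cat on the tallest plinth, then the yellow two-tier pumpkin on the middle one, last the squat orange pumpkin with the green leaf cap on the lowest. Leave the two paint pots and the eraser where they are, and see that the figurines already placed stay standing in place.

Things in the scene. Friction and masses are not known exactly. Their poses are not given: they have to be found in the camera images.
- cat_black: black sitting-cat figurine with two pointed ears, rigid, 17 mm across and 28 mm high, its body 16 mm wide up to 16 mm high, narrower at the head; origin at the centre of its underside, z up through its top
- pumpkin_yellow: yellow two-tier pumpkin figurine (a smaller ball on a larger), rigid, 31 mm across, 38 mm high with its short stalk; origin at the centre of its underside, z up through its top
- pumpkin_orange: squat orange pumpkin figurine with a green leaf cap, rigid, 34 mm across, 31 mm high; origin at the centre of its underside, z up through its top
- plinth_tall: round plinth of light turned wood, 70 mm across its flat top (73 mm at the foot), the tallest of three alike but for height: 55 mm high; does not move; origin at the centre of its underside, z up
- plinth_middle: round plinth of light turned wood, 70 mm across its flat top (73 mm at the foot), the middle one of three alike but for height: 35 mm high; does not move; origin at the centre of its underside, z up
- plinth_low: round plinth of light turned wood, 70 mm across its flat top (73 mm at the foot), the lowest of three alike but for height: 15 mm high; does not move; origin at the centre of its underside, z up
- paint_pot_0: orange paint pot with a white screw lid, 37 mm across, 41 mm high; a bystander, leave it; origin at the centre of its underside, z up through its top
- paint_pot_1: purple paint pot with a white screw lid, 37 mm across, 41 mm high; a bystander, leave it; origin at the centre of its underside, z up through its top
- eraser: small white eraser in a blue and black sleeve, 23 x 50 x 12 mm (long along its y axis), lying flat among the figurines and pots; a bystander, leave it; origin at the centre of its underside, z up through its top
Mind the look-alikes: they are no part of the job. Leave any pink look-alike of the pumpkin_orange alone. Of the things shaped like the plinth_low, the wood one is meant.

How it is judged:
By the outcome, as a careful person would: the job done as asked, in the order asked, and still so for the second after the job is handed in, with the robot touching nothing.
It also fails if it takes over 102 s, if anything falls off the work surface, if the arm or the gripper's body presses on something with over 40 N, if the wrist force passes 120 N, or if a joint passes its speed limit or range.

## Robot

A 6-joint arm with a two-finger parallel gripper is mounted at the origin on a cart in front of the work surface, level with it; the furniture and walls round the work are solid. World frame = base frame: x ahead of the robot, y to its left, z up, the work surface at z = 0. Lengths are in m, angles in rad, forces in N, time in s.
With the tool pointing down it reaches from about 0.425 to 1.125 m from the base axis. Payload 14.9 kg.
Tool frame: the origin (TCP) lies midway between the tips of the shut fingers; the grasp point (between the pads) lies 19 mm behind it; z points along the fingers, y is the line along which they close (so a half turn about z gives the same grasp; the last joint's range is limited). The gripper opens to 91 mm and grips with 3 to 60 N. Pads are 32 mm wide; open, the fingers measure 118 mm over their backs; the gripper's body (76 mm by 178 mm) begins 60 mm behind the grasp point.
Start: joints at [1.096, 0.379, 1.734, -0, 1.028, -0.033], TCP at [0.299, 0.633, 0.214] pointing down, gripper open.
Joint ranges: [-2.77, 2.77], [-0.74, 2.19], [0, 2.66], [-1.06, 4.2], [0.31, 2.87], [-3.08, 3.08]. Speed limits (rad/s): [1.89, 1.89, 2.39, 3.14, 3.14, 3.14].

## Interface

Orientations are given as a 3x3 rotation matrix whose columns are the frame's x, y, z axes.
In Python, from rig import * gives the robot as it stands.
- The arm moves only by the shell command python3 -m handwheel 'ROWS' [FORCE]. ROWS is JSON, a list of rows, each an object with "xyz": the shift along the tool's x, y, z in cm, a list of three; "twist": the turn about the tool's z in rad; "grip": the finger opening in cm, from 0 to 9.12. A call has 1 to 12 rows; each row shifts and turns the commanded pose from where the row before left it, along the tool's axes as they then stand; what a row does not reach is not made up. A row lasts 1/12 s, in which the tool goes at most 41.7 mm and 7.16 degrees, less where a joint would pass 70% of its speed; a pose out of reach is approached as far as the arm can. A call is refused whole if a number of a shift passes 4.17 or a number of a turn 0.125, either way. A call with a gripper value outside its range is refused whole. The fingers move at their own pace and stop on an object; FORCE is the grip in N (left out, the last holds). Time passes only in rows, so rows that do not move let the fingers close. It gives the time, the measured TCP pose, the force, the opening and the grip force at its end, in the units of the state.
- observe(): the state, without advancing time (a new reading comes with each control period).
- grab_frame(name): name is "scene" or "top" or "wrist"; returns (picture, depth): 384x512x3 uint8, red, green, blue; 384x512 float32, m along the optical axis (not along the pixel's ray), 0 where there is no reading.
- calibration(name): a dict with "fx", "fy", "cx", "cy" (pixels), "rvec" (rotation vector, rad) and "tvec" (3), from world to camera coordinates, as OpenCV has them. Camera axes: x right, y down, z forward; pixel columns grow to the right and rows downward; lengths in m; the calibration is good to about 2 mm. A picture is of the moment at which its call begins: read the wrist's pose just before it. calibration takes no time and is no camera call; for the wrist camera it gives the pose at the moment of the call.
- close_job(): hands the job in; it is judged then, once.
Trained networks look in the newest picture that a camera, given by its name, has taken for a name from the list of things; names that differ only in an ending like _2 or _b are one class to them, and where a whole thing is asked for, a point or a joint stands for the part that bears it (a point fixed in the world has none). Each returns a list of dicts, best first, with "score" (0 to 1); they miss things now and then, are a little off and sometimes report something else, mostly with a low value. They report only what shows in the picture. A call takes as long as a camera call. They do not tell look-alikes from the thing itself.
- boxes_of(camera, query): "location" ([x, y, z] in m, in world coordinates, good to about 4 mm: the middle of the surface that is visible of it).
- outline_of(camera, query): "pixels" (384x512 bool, what is visible of it).
The state is a dict: "t": time; "joints": joint angles; "joint_velocities": joint speeds; "joint_efforts": joint torques, N m; "tcp_pos": TCP position; "tcp_rot": TCP orientation; "force": force on the tool from outside, world axes, zero at the start; "ft_torque": the same for the moment, N m; "grip_width": finger opening in m; "gripper_force": force on a finger pad.
Only numpy, scipy, OpenCV 4.12 (cv2) and the standard library are available. Lean on these libraries where they do the work, as an engineer would, in place of code of your own. Each camera call takes 0.05 s, during which the arm holds its last target. There are 200 camera calls.

## Working session

There is one attempt and no reset: what is moved stays moved. The work goes in short steps, Python scripts to look and compute and a shell command to move; the robot and the scene stay as the last step left them, time stands still between calls to the robot, and variables do not carry over. Pictures are saved under pics/ and viewed, at most 14 in all, crops included, and the job is handed in when it is done.

```bash
mkdir -p pics; cat > h.py <<'E'
from rig import *
import numpy as np, cv2
def save(n,img): cv2.imwrite('pics/'+n,cv2.cvtColor(img,cv2.COLOR_RGB2BGR))
def cloud(cal,d):
    R=cv2.Rodrigues(np.array(cal['rvec'],float))[0];t=np.array(cal['tvec'],float).ravel()
    v,u=np.mgrid[:d.shape[0],:d.shape[1]]
    P=np.stack([(u-cal['cx'])/cal['fx']*d,(v-cal['cy'])/cal['fy']*d,d],-1)
    W=(P-t)@R; W[d<=0]=np.nan
    return W
E
python3 - <<'E'
from h import *
o=observe();print(o['t'],o['tcp_rot'],o['tcp_pos'])
for c in('scene','top'):
    p,d=grab_frame(c);save(c+'0.png',p);np.savez(c+'0.npz',p=p,W=cloud(calibration(c),d))
    for q in('cat_black','pumpkin_yellow','pumpkin_orange','plinth_tall','plinth_middle','plinth_low','paint_pot_0','eraser'):
        print(c,q,[(np.round(b['location'],3).tolist(),round(b['score'],2)) for b in boxes_of(c,q)[:4]])
E
```

```text
0.0 [[-9.03983504e-01  4.27567017e-01 -5.20392398e-04]
 [ 4.27567331e-01  9.03982967e-01 -9.86973567e-04]
 [ 4.84285198e-05 -1.11471061e-03 -9.99999378e-01]] [0.2990984  0.63244375 0.21327201]
scene cat_black [([0.411, 0.243, 0.016], 0.54)]
scene pumpkin_yellow [([0.489, 0.364, 0.018], 0.63)]
scene pumpkin_orange [([0.401, 0.449, 0.016], 0.65), ([0.498, 0.243, 0.016], 0.51)]
scene plinth_tall [([0.438, -0.233, 0.05], 0.98)]
scene plinth_middle [([0.457, 0.008, 0.031], 0.71), ([0.589, 0.37, 0.03], 0.59)]
scene plinth_low [([0.488, -0.098, 0.015], 0.94), ([0.337, -0.016, 0.019], 0.92)]
scene paint_pot_0 [([0.592, 0.256, 0.029], 0.73), ([0.586, 0.371, 0.029], 0.52)]
scene eraser []
top cat_black []
top pumpkin_yellow [([0.49, 0.368, 0.025], 0.54)]
top pumpkin_orange [([0.408, 0.455, 0.019], 0.68), ([0.333, 0.262, 0.025], 0.48)]
top plinth_tall [([0.446, -0.216, 0.053], 0.82)]
top plinth_middle []
top plinth_low [([0.336, -0.009, 0.018], 0.81), ([0.49, -0.09, 0.016], 0.55)]
top paint_pot_0 [([0.594, 0.262, 0.038], 0.69), ([0.589, 0.374, 0.04], 0.58)]
top eraser [([0.402, 0.361, 0.01], 0.65)]
```

View pics/scene0.png

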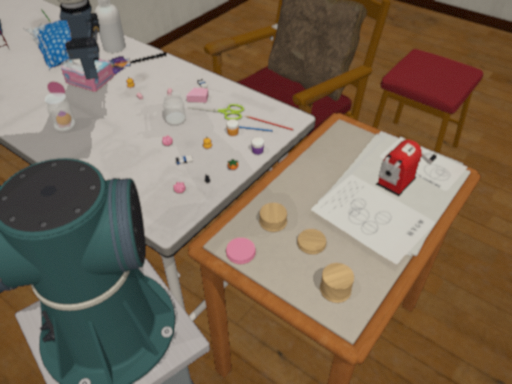

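View pics/top0.png

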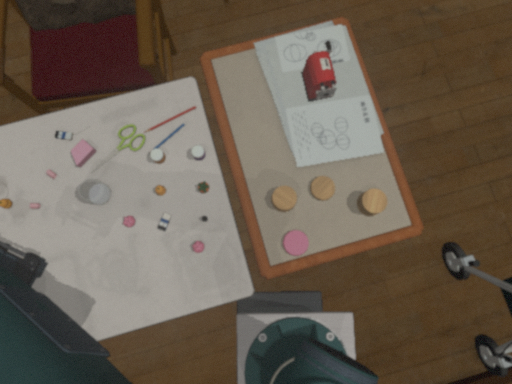

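```bash
python3 - <<'E'
from h import *
a=np.load('scene0.npz');b=np.load('top0.npz')
c1=cv2.resize(a['p'][60:200,110:310],None,fx=3.2,fy=3.2,interpolation=cv2.INTER_CUBIC)
c2=cv2.resize(b['p'][120:265,110:310],None,fx=3.2,fy=3.2,interpolation=cv2.INTER_CUBIC)
save('crop0.png',cv2.resize(np.vstack([c1,c2]),None,fx=.65,fy=.65,interpolation=cv2.INTER_AREA))
for n,f in(('scene',a),('top',b)):
    W=f['W']
    for q,(x,y),r in(('tall',(.44,-.225),.06),('mid',(.46,.005),.05),('low',(.49,-.095),.05),('cat',(.415,.245),.025),('yel',(.49,.367),.03),('ora',(.5,.245),.03)):
        m=np.hypot(W[...,0]-x,W[...,1]-y)<r
        P=W[m]; zt=np.percentile(P[:,2],97)if len(P) else 0; z0=np.percentile(P[:,2],5)
        T=P[P[:,2]>(zt-.006 if q in('tall','mid','low') else .006)]
        print(n,q,len(P),'z',z0.round(4),zt.round(4),P[:,2].max().round(4),'mid',((T.max(0)+T.min(0))/2).round(4),'mean',T.mean(0).round(4),'ext',np.ptp(T,axis=0).round(4))
E
```

```text
scene tall 2118 z -0.0032 0.0561 0.0588 mid [ 0.449  -0.2254  0.0545] mean [ 0.448  -0.2256  0.054 ] ext [0.0677 0.0694 0.0086]
scene mid 1711 z -0.7058 0.0358 0.0388 mid [0.4654 0.0198 0.0344] mean [0.4642 0.019  0.0336] ext [0.0707 0.0698 0.0088]
scene low 1654 z -0.7056 0.016 0.0192 mid [ 0.4951 -0.0925  0.0146] mean [ 0.4947 -0.0935  0.0137] ext [0.0723 0.0695 0.0092]
scene cat 199 z -0.6976 0.0228 0.0284 mid [0.4121 0.2433 0.0181] mean [0.4114 0.2435 0.0165] ext [0.0121 0.0147 0.0206]
scene yel 242 z -0.0052 0.0294 0.033 mid [0.4937 0.3686 0.0195] mean [0.4931 0.3676 0.0194] ext [0.0259 0.0256 0.0269]
scene ora 422 z -0.7065 0.0239 0.0288 mid [0.5017 0.2467 0.0174] mean [0.4989 0.2449 0.0177] ext [0.0338 0.032  0.0226]
top tall 1353 z -0.0031 0.0571 0.0605 mid [ 0.4473 -0.2229  0.0558] mean [ 0.4478 -0.2229  0.0546] ext [0.0675 0.069  0.0094]
top mid 932 z -0.0027 0.0383 0.0419 mid [0.4639 0.0219 0.0371] mean [0.4634 0.0221 0.0352] ext [0.0663 0.0652 0.0096]
top low 911 z -0.003 0.0177 0.0217 mid [ 0.4948 -0.0909  0.0167] mean [ 0.4941 -0.0898  0.0148] ext [0.0678 0.0698 0.01  ]
top cat 240 z -0.0039 0.0245 0.0274 mid [0.411  0.2475 0.0169] mean [0.4098 0.2465 0.0181] ext [0.0148 0.013  0.021 ]
top yel 336 z -0.003 0.033 0.0373 mid [0.4932 0.3737 0.0218] mean [0.4916 0.3717 0.0243] ext [0.0262 0.0252 0.031 ]
top ora 328 z -0.0037 0.0267 0.0303 mid [0.4997 0.2509 0.0193] mean [0.499  0.2507 0.0212] ext [0.0308 0.0319 0.022 ]
```

View pics/crop0.png

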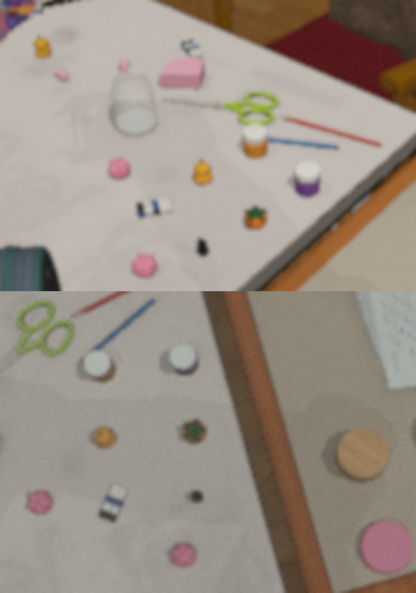

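```bash
python3 -m handwheel '[{"xyz":[-2.73,-2.71,0],"twist":0,"grip":5},{"xyz":[-2.73,-2.71,0],"twist":0,"grip":5},{"xyz":[-2.73,-2.71,0],"twist":0,"grip":5},{"xyz":[-2.73,-2.71,0],"twist":0,"grip":5},{"xyz":[-2.73,-2.71,0],"twist":0,"grip":5},{"xyz":[-2.73,-2.71,0],"twist":0,"grip":5},{"xyz":[-2.73,-2.71,0],"twist":0,"grip":5},{"xyz":[-2.73,-2.71,0],"twist":0,"grip":5},{"xyz":[-2.73,-2.71,0],"twist":0,"grip":5},{"xyz":[-2.73,-2.71,0],"twist":0,"grip":5},{"xyz":[0,0,0],"twist":0,"grip":5}]'
cat >> h.py <<'E'
def look(name):
    cal=calibration('wrist');p,d=grab_frame('wrist');W=cloud(cal,d);save(name+'.png',p);np.savez(name+'.npz',p=p,W=W)
    R=cv2.Rodrigues(np.array(cal['rvec'],float))[0];o=observe()
    print('t',o['t'],'tcp',o['tcp_pos'].round(4) if hasattr(o['tcp_pos'],'round') else o['tcp_pos'],'cam',(-R.T@np.array(cal['tvec'],float).ravel()).round(3),'axis',R[2].round(3))
    return p,W
def blob(W,x,y,r,zmin):
    m=np.hypot(W[...,0]-x,W[...,1]-y)<r; P=W[m]; tab=np.nanmedian(P[P[:,2]<.006,2]) if (P[:,2]<.006).any() else 0
    T=P[P[:,2]>zmin]; 
    if len(T)<5: return print('none')
    (c,rad)=cv2.minEnclosingCircle(T[:,:2].astype(np.float32))
    print(len(T),'table',round(float(tab),4),'top',np.percentile(T[:,2],98).round(4),'circ',np.round(c,4),round(rad,4),'mean',T.mean(0).round(4))
def tool(dx,dy,dz=0):
    return (np.array(observe()['tcp_rot']).T@np.array([dx,dy,dz])*100).round(2)
E
python3 - <<'E'
from h import *
p,W=look('w1')
for x,y in((.411,.245),(.492,.37),(.5,.248),(.333,.262)): blob(W,x,y,.03,.008)
E
```

```text
t: 1.82
tcp_pos: [0.4315, 0.2667, 0.214]
tcp_rot: [[-0.903, 0.43, 0.0], [0.43, 0.903, -0.001], [-0.001, -0.001, -1.0]]
force: [-0.4, -0.9, -0.3]
grip_width: 0.05
gripper_force: 0.0
t 1.8667 tcp [0.4311 0.2687 0.2141] cam [0.367 0.298 0.385] axis [ 0.23  -0.11  -0.967]
27688 table 0.0001 top 0.3442 circ [0.4082 0.2462] 0.0287 mean [0.3965 0.252  0.3222]
419 table 0.0001 top 0.0361 circ [0.4948 0.3747] 0.015 mean [0.4915 0.3725 0.0241]
440 table 0.0001 top 0.0281 circ [0.5017 0.2518] 0.0168 mean [0.4989 0.2527 0.0214]
572 table 0.0001 top 0.0287 circ [0.3333 0.265 ] 0.0171 mean [0.3338 0.2653 0.0221]
```

View pics/w1.png

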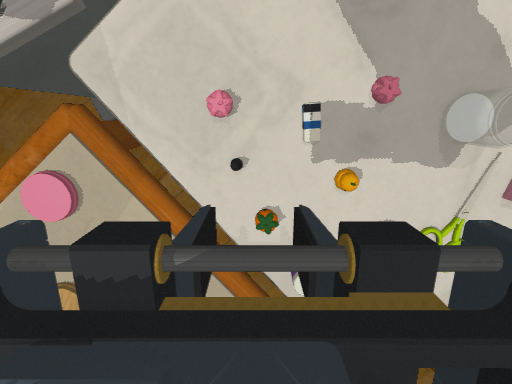

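The wrist picture shows the cat at (236,164), the green-capped orange pumpkin at (267,221), and the yellow two-tier pumpkin at (347,180). The pink look-alikes are at (220,103) and (386,89), so none of them is one I need. Colour and leaf cap settle which is which.

```bash
sed -i 's/T=P\[P\[:,2\]>zmin\];/T=P[(P[:,2]>zmin)\&(P[:,2]<.1)];/' h.py; python3 - <<'E'
from h import *
W=np.load('w1.npz')['W']
blob(W,.411,.247,.03,.006);blob(W,.411,.247,.03,.018)
P=W[140:190,215:260].reshape(-1,3)
T=P[(P[:,2]>.006)&(P[:,2]<.05)];print(T.min(0).round(4),T.max(0).round(4))
o=observe();print(tool(.411-o['tcp_pos'][0],.2485-o['tcp_pos'][1],-.12))
E
```

```text
120 table 0.0001 top 0.0274 circ [0.4123 0.2485] 0.0084 mean [0.4112 0.2498 0.019 ]
79 table 0.0001 top 0.0277 circ [0.4127 0.2482] 0.0065 mean [0.4113 0.2487 0.0236]
[0.4044 0.2418 0.0062] [0.4205 0.2564 0.0282]
[ 0.94 -2.69 12.  ]
```

```bash
python3 -m handwheel '[{"xyz":[0.42,-1.3,3],"twist":0,"grip":5},{"xyz":[0.42,-1.3,3],"twist":0,"grip":5},{"xyz":[0,0,3.5],"twist":0,"grip":5},{"xyz":[0,0,3.5],"twist":0,"grip":5},{"xyz":[0,0,2],"twist":0,"grip":5},{"xyz":[0,0,0],"twist":0,"grip":5}]' 12
python3 - <<'E'
from h import *
p,W=look('w2')
blob(W,.412,.2488,.03,.006);blob(W,.412,.2488,.015,.018)
E
```

```text
t: 2.37
tcp_pos: [0.4091, 0.2507, 0.0604]
tcp_rot: [[-0.904, 0.427, -0.005], [0.427, 0.904, -0.003], [0.003, -0.005, -1.0]]
force: [-0.7, 0.2, -1.2]
grip_width: 0.05
gripper_force: 0.0
t 2.4167 tcp [0.4102 0.2512 0.0626] cam [0.345 0.282 0.232] axis [ 0.225 -0.111 -0.968]
876 table 0.0001 top 0.0985 circ [0.4105 0.2504] 0.0295 mean [0.4073 0.2499 0.0564]
220 table 0.0002 top 0.0276 circ [0.4114 0.2481] 0.0067 mean [0.4104 0.2486 0.0235]
```

View pics/w2.png

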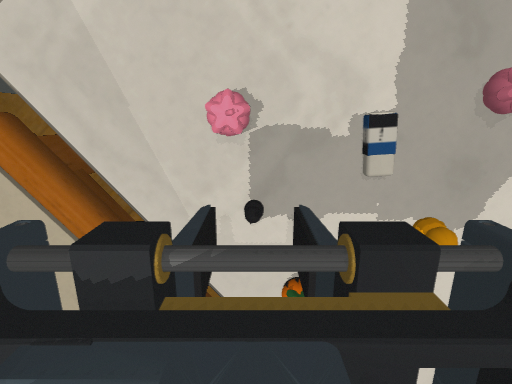

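```bash
python3 -m handwheel '[{"xyz":[-0.2,-0.2,2.2],"twist":0,"grip":5},{"xyz":[0,0,2.2],"twist":0,"grip":5},{"xyz":[0,0,1.4],"twist":0,"grip":5},{"xyz":[0,0,0],"twist":0,"grip":5},{"xyz":[0,0,0],"twist":0,"grip":0},{"xyz":[0,0,0],"twist":0,"grip":0},{"xyz":[0,0,0],"twist":0,"grip":0},{"xyz":[0,0,0],"twist":0,"grip":0},{"xyz":[0,0,0],"twist":0,"grip":0},{"xyz":[0,0,0],"twist":0,"grip":0}]' 12
```

```text
t: 3.25
tcp_pos: [0.4128, 0.2487, 0.0064]
tcp_rot: [[-0.904, 0.428, 0.001], [0.428, 0.904, 0.0], [-0.0, 0.001, -1.0]]
force: [0.2, -0.0, 4.8]
grip_width: 0.0142
gripper_force: 12.1
```

```bash
python3 -m handwheel '[{"xyz":[0,0,-2],"twist":0,"grip":0},{"xyz":[0,0,-3.5],"twist":0,"grip":0},{"xyz":[0,0,-3.5],"twist":0,"grip":0},{"xyz":[0,0,-3.5],"twist":0,"grip":0},{"xyz":[-1,-1.5,-3],"twist":0,"grip":0},{"xyz":[-2.1,-3.1,-2.5],"twist":0,"grip":0},{"xyz":[-2.1,-3.1,-1],"twist":0,"grip":0},{"xyz":[-2.1,-3.1,0],"twist":0,"grip":0},{"xyz":[-2.1,-3.1,0],"twist":0,"grip":0},{"xyz":[-2.1,-3.1,0],"twist":0,"grip":0},{"xyz":[-2.1,-3.1,0],"twist":0,"grip":0},{"xyz":[-2.1,-3.1,0],"twist":0,"grip":0}]'
python3 -c "
from h import *
o=observe();print(o['tcp_pos'],o['grip_width'],tool(.493-o['tcp_pos'][0],-.243-o['tcp_pos'][1]))"
```

```text
t: 4.25
tcp_pos: [0.4545, -0.0274, 0.1944]
tcp_rot: [[-0.904, 0.428, 0.0], [0.428, 0.904, -0.0], [-0.0, 0.0, -1.0]]
force: [1.0, 0.3, -0.6]
grip_width: 0.0142
gripper_force: 12.0
[ 0.4545341  -0.02743986  0.19438747] 0.014175678396166336 [-12.69 -17.84   0.  ]
```

```bash
python3 -m handwheel '[{"xyz":[-2.1,-2.97,0],"twist":0,"grip":0},{"xyz":[-2.1,-2.97,0],"twist":0,"grip":0},{"xyz":[-2.1,-2.97,0],"twist":0,"grip":0},{"xyz":[-2.1,-2.97,0],"twist":0,"grip":0},{"xyz":[-2.1,-2.97,0],"twist":0,"grip":0},{"xyz":[-2.1,-2.97,0],"twist":0,"grip":0},{"xyz":[0,0,0],"twist":0,"grip":0}]'
cat >> h.py <<'E'
def plinth(W,x,y,h,r=.055):
    m=(np.hypot(W[...,0]-x,W[...,1]-y)<r)&(abs(W[...,2]-h)<.006); T=W[m]
    c,rad=cv2.minEnclosingCircle(T[:,:2].astype(np.float32))
    print('plinth',len(T),'z',np.median(T[:,2]).round(4),'circ',np.round(c,4),round(rad,4),T.min(0).round(4),T.max(0).round(4))
    return c
E
python3 - <<'E'
from h import *
p,W=look('w3');plinth(W,.448,-.222,.055)
E
```

```text
t: 4.83
tcp_pos: [0.4935, -0.2454, 0.1945]
tcp_rot: [[-0.903, 0.43, 0.001], [0.43, 0.903, -0.001], [-0.002, -0.001, -1.0]]
force: [-0.4, 1.1, -0.1]
grip_width: 0.0142
gripper_force: 12.0
t 4.8833 tcp [ 0.4927 -0.243   0.1941] cam [ 0.428 -0.214  0.365] axis [ 0.231 -0.111 -0.967]
plinth 3201 z 0.0553 circ [ 0.4493 -0.2235] 0.035 [ 0.4146 -0.2579  0.0522] [ 0.4838 -0.1888  0.058 ]
```

View pics/w3.png

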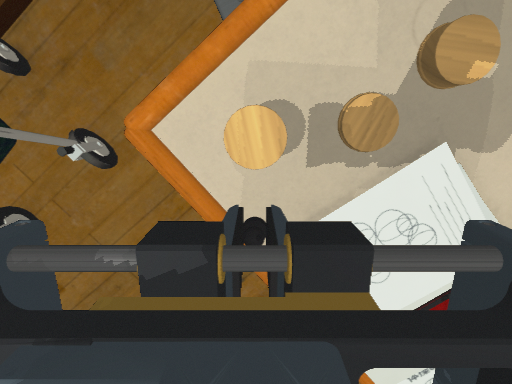

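```bash
python3 -m handwheel '[{"xyz":[1.6,-0.1,1],"twist":0,"grip":0},{"xyz":[1.6,0,2.8],"twist":0,"grip":0},{"xyz":[1.45,0,2.8],"twist":0,"grip":0},{"xyz":[0,0,2.8],"twist":0,"grip":0},{"xyz":[0,0,2],"twist":0,"grip":0},{"xyz":[0,0,0.8],"twist":0,"grip":0},{"xyz":[0,0,0.4],"twist":0,"grip":0},{"xyz":[0,0,0],"twist":0,"grip":0},{"xyz":[0,0,0],"twist":0,"grip":0}]'
python3 - <<'E'
from h import *
W=np.load('w3.npz')['W'];plinth(W,.4945,-.090,.015);plinth(W,.4635,.022,.035)
p,W=look('w4')
E
```

```text
t: 5.63
tcp_pos: [0.4506, -0.2216, 0.069]
tcp_rot: [[-0.904, 0.427, 0.001], [0.427, 0.904, -0.0], [-0.001, -0.0, -1.0]]
force: [0.1, 0.1, -0.1]
grip_width: 0.0142
gripper_force: 12.0
plinth 2699 z 0.0152 circ [ 0.4954 -0.0918] 0.0353 [ 0.4608 -0.1257  0.009 ] [ 0.5302 -0.0568  0.0179]
plinth 3758 z 0.0352 circ [0.4648 0.0217] 0.0358 [ 0.4302 -0.0139  0.029 ] [0.4994 0.057  0.0383]
t 5.6833 tcp [ 0.4508 -0.2218  0.0692] cam [ 0.385 -0.191  0.24 ] axis [ 0.231 -0.109 -0.967]
```

View pics/w4.png

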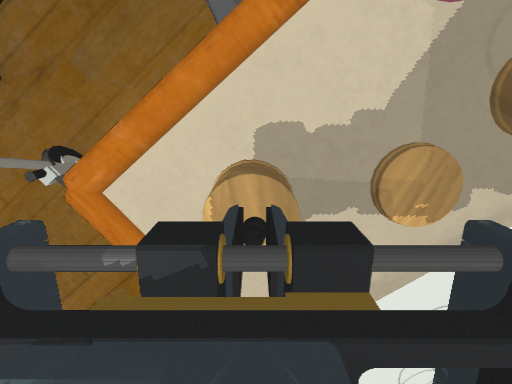

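```bash
python3 -m handwheel '[{"xyz":[0,-0.15,0.35],"twist":0,"grip":0},{"xyz":[0,0,0.2],"twist":0,"grip":0},{"xyz":[0,0,0.1],"twist":0,"grip":0},{"xyz":[0,0,0],"twist":0,"grip":0},{"xyz":[0,0,0],"twist":0,"grip":0}]'
```

```text
t: 6.1
tcp_pos: [0.4494, -0.223, 0.0617]
tcp_rot: [[-0.904, 0.428, 0.0], [0.428, 0.904, -0.0], [-0.0, -0.0, -1.0]]
force: [-0.6, -0.8, 0.3]
grip_width: 0.0144
gripper_force: 12.0
```

```bash
python3 -m handwheel '[{"xyz":[0,0,0.1],"twist":0,"grip":0},{"xyz":[0,0,0],"twist":0,"grip":0},{"xyz":[0,0,0],"twist":0,"grip":0}]'
```

```text
t: 6.35
tcp_pos: [0.4497, -0.2231, 0.0611]
tcp_rot: [[-0.904, 0.428, 0.0], [0.428, 0.904, -0.0], [-0.0, -0.0, -1.0]]
force: [-3.3, 0.6, 11.4]
grip_width: 0.0141
gripper_force: 12.4
```

Contact: 11 N. I'll open gently and rise.

```bash
python3 -m handwheel '[{"xyz":[0,0,-0.05],"twist":0,"grip":1.6},{"xyz":[0,0,0],"twist":0,"grip":1.9},{"xyz":[0,0,0],"twist":0,"grip":2.5},{"xyz":[0,0,0],"twist":0,"grip":3.5},{"xyz":[0,0,0],"twist":0,"grip":4.5},{"xyz":[0,0,0],"twist":0,"grip":5},{"xyz":[0,0,-2],"twist":0,"grip":5},{"xyz":[0,0,-3.5],"twist":0,"grip":5},{"xyz":[0,0,-3.5],"twist":0,"grip":5},{"xyz":[-1.5,0,-3.5],"twist":0,"grip":5},{"xyz":[-3,0,-1],"twist":0,"grip":5},{"xyz":[0,0,0],"twist":0,"grip":5}]'
python3 - <<'E'
from h import *
p,W=look('w5');c=plinth(W,.448,-.222,.055);blob(W,c[0],c[1],.03,.061);
o=observe()['tcp_pos'];print(tool(.4935-o[0],.3743-o[1]))
E
```

```text
t: 7.35
tcp_pos: [0.495, -0.2447, 0.2005]
tcp_rot: [[-0.904, 0.428, 0.007], [0.428, 0.904, -0.004], [-0.008, -0.0, -1.0]]
force: [1.0, 0.4, 0.2]
grip_width: 0.0503
gripper_force: 0.0
t 7.4 tcp [ 0.4924 -0.2434  0.198 ] cam [ 0.429 -0.213  0.371] axis [ 0.237 -0.113 -0.965]
plinth 2925 z 0.0553 circ [ 0.4488 -0.2234] 0.0349 [ 0.4145 -0.2579  0.0526] [ 0.4836 -0.1889  0.061 ]
181 table 0.0 top 0.082 circ [ 0.4493 -0.2225] 0.0083 mean [ 0.4486 -0.2222  0.075 ]
[26.31 55.88 -0.12]
```

View pics/w5.png

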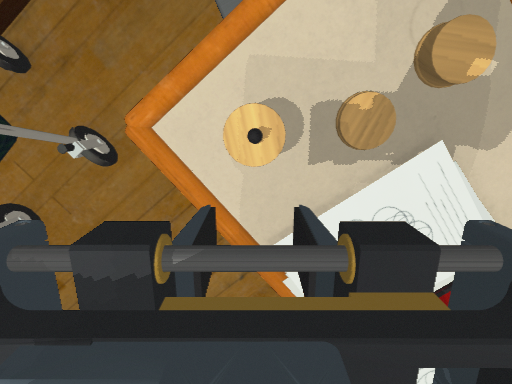

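The cat stands upright in the middle of the tall plinth at (255,136). Yellow pumpkin next.

```bash
python3 -m handwheel '[{"xyz":[1.65,3.5,0],"twist":0,"grip":6},{"xyz":[1.65,3.5,0],"twist":0,"grip":6},{"xyz":[1.65,3.5,0],"twist":0,"grip":6},{"xyz":[1.65,3.5,0],"twist":0,"grip":6},{"xyz":[1.65,3.5,0],"twist":0,"grip":6},{"xyz":[1.65,3.5,0],"twist":0,"grip":6},{"xyz":[1.65,3.5,0],"twist":0,"grip":6},{"xyz":[1.65,3.5,0],"twist":0,"grip":6},{"xyz":[1.65,3.5,0],"twist":0,"grip":6},{"xyz":[1.65,3.5,0],"twist":0,"grip":6},{"xyz":[1.65,3.5,0],"twist":0,"grip":6},{"xyz":[1.65,3.5,0],"twist":0,"grip":6}]'; python3 -m handwheel '[{"xyz":[1.65,3.5,0],"twist":0,"grip":6},{"xyz":[1.65,3.5,0],"twist":0,"grip":6},{"xyz":[1.65,3.5,0.5],"twist":0,"grip":6},{"xyz":[1.5,3.4,2],"twist":0,"grip":6},{"xyz":[0,0,3],"twist":0,"grip":6},{"xyz":[0,0,3],"twist":0,"grip":6},{"xyz":[0,0,2],"twist":0,"grip":6},{"xyz":[0,0,0],"twist":0,"grip":6}]'
python3 - <<'E'
from h import *
p,W=look('w6')
m=(W[...,2]>.008)&(W[...,2]<.05)&(np.hypot(W[...,0]-.4935,W[...,1]-.374)<.028)&(p[...,0]>p[...,2].astype(int)+60)
T=W[m];c,r=cv2.minEnclosingCircle(T[:,:2].astype(np.float32));print(len(T),c,r,T[:,2].max())
o=observe()['tcp_pos'];print(tool(c[0]-o[0],c[1]-o[1],.005-o[2]))
E
```

```text
t: 8.4
tcp_pos: [0.4892, 0.2237, 0.1951]
tcp_rot: [[-0.904, 0.427, -0.002], [0.427, 0.904, -0.001], [0.001, -0.001, -1.0]]
force: [0.5, -0.3, 0.4]
grip_width: 0.0604
gripper_force: 0.0
t: 9.07
tcp_pos: [0.4885, 0.3729, 0.0862]
tcp_rot: [[-0.904, 0.427, -0.007], [0.427, 0.904, -0.005], [0.004, -0.007, -1.0]]
force: [-0.6, -1.0, -0.6]
grip_width: 0.0602
gripper_force: 0.0
t 9.1167 tcp [0.4898 0.3736 0.0888] cam [0.425 0.404 0.258] axis [ 0.224 -0.113 -0.968]
841 (0.4950679838657379, 0.37443333864212036) 0.015254219993948936 0.037208406289476345
[-0.47  0.34  8.38]
```

View pics/w6.png

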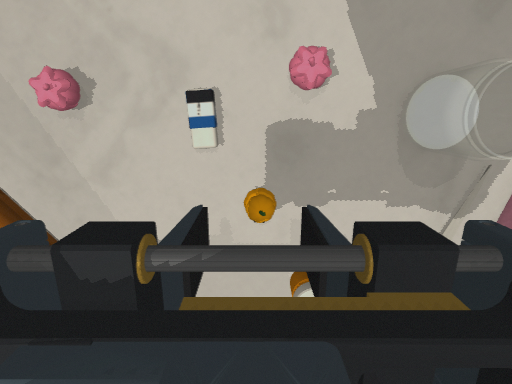

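```bash
python3 -m handwheel '[{"xyz":[-0.4,0.25,2],"twist":0,"grip":6},{"xyz":[0,0,3],"twist":0,"grip":6},{"xyz":[0,0,2],"twist":0,"grip":6},{"xyz":[0,0,1.2],"twist":0,"grip":6},{"xyz":[0,0,0],"twist":0,"grip":6},{"xyz":[0,0,0],"twist":0,"grip":0},{"xyz":[0,0,0],"twist":0,"grip":0},{"xyz":[0,0,0],"twist":0,"grip":0},{"xyz":[0,0,0],"twist":0,"grip":0},{"xyz":[0,0,0],"twist":0,"grip":0},{"xyz":[0,0,0],"twist":0,"grip":0}]' 12
```

```text
t: 10.03
tcp_pos: [0.4967, 0.3757, 0.0099]
tcp_rot: [[-0.904, 0.428, 0.001], [0.428, 0.904, 0.0], [-0.0, 0.001, -1.0]]
force: [1.1, -0.6, 3.1]
grip_width: 0.0258
gripper_force: 12.0
```

```bash
python3 -m handwheel '[{"xyz":[0,0,-2],"twist":0,"grip":0},{"xyz":[0,0,-3.5],"twist":0,"grip":0},{"xyz":[0,0,-3.5],"twist":0,"grip":0},{"xyz":[0,0,-3.5],"twist":0,"grip":0},{"xyz":[-0.8,-1.6,-3],"twist":0,"grip":0},{"xyz":[-1.7,-3.3,-1.7],"twist":0,"grip":0},{"xyz":[-1.7,-3.3,-0.7],"twist":0,"grip":0},{"xyz":[-1.7,-3.3,0],"twist":0,"grip":0},{"xyz":[-1.7,-3.3,0],"twist":0,"grip":0},{"xyz":[-1.7,-3.3,0],"twist":0,"grip":0},{"xyz":[-1.7,-3.3,0],"twist":0,"grip":0},{"xyz":[-1.7,-3.3,0],"twist":0,"grip":0}]'; python3 -m handwheel '[{"xyz":[-1.7,-3.3,0],"twist":0,"grip":0},{"xyz":[-1.7,-3.3,0],"twist":0,"grip":0},{"xyz":[-0.86,-1.9,0],"twist":0,"grip":0},{"xyz":[0,0,0],"twist":0,"grip":0}]'
python3 - <<'E'
from h import *
p,W=look('w7');c=plinth(W,.4648,.022,.035);plinth(W,.4954,-.0918,.015)
m=(abs(W[...,2]-.035)<.0025)&(np.hypot(W[...,0]-c[0],W[...,1]-c[1])<.05);T=W[m];c,r=cv2.minEnclosingCircle(T[:,:2].astype(np.float32));print(c,r)
o=observe()['tcp_pos'];print(tool(c[0]-o[0],c[1]-o[1],.0455-o[2]))
E
```

```text
t: 11.03
tcp_pos: [0.5053, 0.0962, 0.1886]
tcp_rot: [[-0.904, 0.427, 0.0], [0.427, 0.904, 0.0], [-0.0, 0.0, -1.0]]
force: [1.1, -0.6, -0.3]
grip_width: 0.0265
gripper_force: 11.4
t: 11.37
tcp_pos: [0.5077, -0.0003, 0.1885]
tcp_rot: [[-0.903, 0.43, 0.0], [0.43, 0.903, -0.0], [-0.0, -0.0, -1.0]]
force: [0.1, 0.5, -1.0]
grip_width: 0.0257
gripper_force: 11.4
t 11.4167 tcp [0.5077 0.0013 0.1885] cam [0.443 0.031 0.36 ] axis [ 0.23  -0.11  -0.967]
plinth 2932 z 0.0353 circ [0.4648 0.0223] 0.035 [ 0.4304 -0.0125  0.0322] [0.4992 0.057  0.0376]
plinth 2228 z 0.0152 circ [ 0.4957 -0.0906] 0.0352 [ 0.461  -0.1255  0.009 ] [ 0.5297 -0.0559  0.018 ]
(0.46497488021850586, 0.022213978692889214) 0.03488641604781151
[ 4.76  0.05 14.3 ]
```

View pics/w7.png

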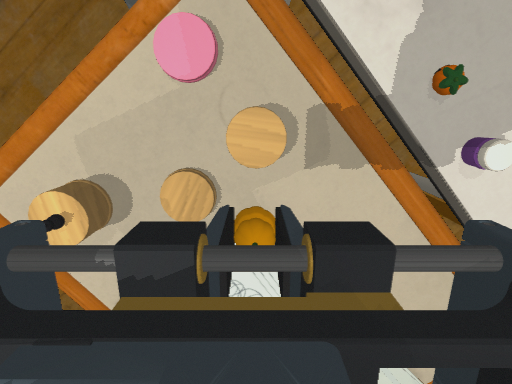

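```bash
python3 -m handwheel '[{"xyz":[1.6,0,1],"twist":0,"grip":0},{"xyz":[1.6,0,3],"twist":0,"grip":0},{"xyz":[1.47,0,3],"twist":0,"grip":0},{"xyz":[0,0,3],"twist":0,"grip":0},{"xyz":[0,0,2],"twist":0,"grip":0},{"xyz":[0,0,1],"twist":0,"grip":0},{"xyz":[0,0,0.5],"twist":0,"grip":0},{"xyz":[0,0,0.2],"twist":0,"grip":0},{"xyz":[0,0,0],"twist":0,"grip":0},{"xyz":[0,0,0],"twist":0,"grip":0},{"xyz":[0,0,0],"twist":0,"grip":0}]'
```

```text
t: 12.33
tcp_pos: [0.4664, 0.0229, 0.0523]
tcp_rot: [[-0.904, 0.428, 0.002], [0.428, 0.904, -0.0], [-0.002, 0.001, -1.0]]
force: [-0.1, -0.3, -0.0]
grip_width: 0.0259
gripper_force: 11.4
```

```bash
python3 -m handwheel '[{"xyz":[0,0,0.3],"twist":0,"grip":0},{"xyz":[0,0,0.2],"twist":0,"grip":0},{"xyz":[0,0,0],"twist":0,"grip":0},{"xyz":[0,0,0],"twist":0,"grip":0}]';python3 -m handwheel '[{"xyz":[0,0,0.1],"twist":0,"grip":0},{"xyz":[0,0,0],"twist":0,"grip":0},{"xyz":[0,0,0],"twist":0,"grip":0}]'
```

```text
t: 12.67
tcp_pos: [0.4655, 0.0228, 0.0463]
tcp_rot: [[-0.904, 0.428, -0.0], [0.428, 0.904, 0.0], [0.0, -0.0, -1.0]]
force: [-0.2, 0.2, 0.5]
grip_width: 0.0259
gripper_force: 11.4
t: 12.92
tcp_pos: [0.4656, 0.0228, 0.0453]
tcp_rot: [[-0.904, 0.428, -0.0], [0.428, 0.904, 0.0], [0.0, -0.0, -1.0]]
force: [-0.1, -0.1, 0.1]
grip_width: 0.0263
gripper_force: 11.4
```

```bash
python3 -m handwheel '[{"xyz":[0,0,0.1],"twist":0,"grip":0},{"xyz":[0,0,0],"twist":0,"grip":0},{"xyz":[0,0,0],"twist":0,"grip":0}]'
```

```text
t: 13.17
tcp_pos: [0.4658, 0.0228, 0.0447]
tcp_rot: [[-0.904, 0.428, 0.0], [0.428, 0.904, -0.0], [-0.0, -0.0, -1.0]]
force: [-3.0, 0.7, 10.5]
grip_width: 0.0263
gripper_force: 13.0
```

```bash
python3 -m handwheel '[{"xyz":[0,0,-0.05],"twist":0,"grip":2.8},{"xyz":[0,0,0],"twist":0,"grip":3.2},{"xyz":[0,0,0],"twist":0,"grip":4},{"xyz":[0,0,0],"twist":0,"grip":5},{"xyz":[0,0,0],"twist":0,"grip":6},{"xyz":[0,0,0],"twist":0,"grip":6},{"xyz":[0,0,-2],"twist":0,"grip":6},{"xyz":[0,0,-3.5],"twist":0,"grip":6},{"xyz":[0,0,-3.5],"twist":0,"grip":6},{"xyz":[-1.5,0,-3.5],"twist":0,"grip":6},{"xyz":[-3,0,-1],"twist":0,"grip":6},{"xyz":[0,0,0],"twist":0,"grip":6}]'
python3 - <<'E'
from h import *
p,W=look('w8');c=(.4649,.0222);blob(W,c[0],c[1],.03,.042)
o=observe()['tcp_pos'];print(tool(.5007-o[0],.252-o[1]))
E
```

```text
t: 14.17
tcp_pos: [0.5117, 0.0023, 0.1841]
tcp_rot: [[-0.904, 0.428, 0.008], [0.428, 0.904, -0.001], [-0.008, 0.003, -1.0]]
force: [0.9, -0.7, -0.0]
grip_width: 0.06
gripper_force: 0.0
t 14.2167 tcp [0.5089 0.0029 0.1818] cam [0.445 0.033 0.355] axis [ 0.238 -0.109 -0.965]
599 table 0.0 top 0.0706 circ [0.4654 0.0234] 0.0152 mean [0.4641 0.0239 0.0607]
[ 1.141e+01  2.216e+01 -1.000e-02]
```

View pics/w8.png

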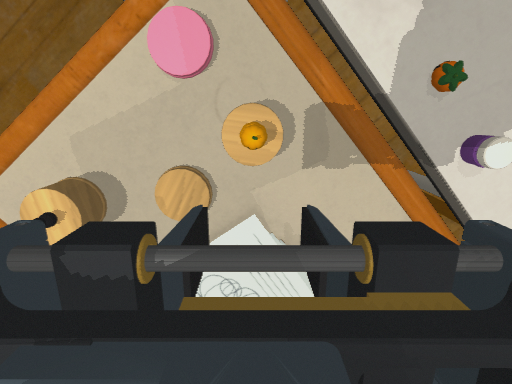

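The yellow pumpkin stands centred at (253,136) and the cat is still in place at (47,218). Orange pumpkin, seen at (450,76), is next.

```bash
python3 -m handwheel '[{"xyz":[1.6,3.1,0],"twist":0,"grip":6},{"xyz":[1.6,3.1,0],"twist":0,"grip":6},{"xyz":[1.6,3.1,0],"twist":0,"grip":6},{"xyz":[1.6,3.1,0],"twist":0,"grip":6},{"xyz":[1.6,3.1,0],"twist":0,"grip":6},{"xyz":[1.6,3.1,0.5],"twist":0,"grip":6},{"xyz":[1.6,3.1,2],"twist":0,"grip":6},{"xyz":[0.2,0.5,3],"twist":0,"grip":6},{"xyz":[0,0,3],"twist":0,"grip":6},{"xyz":[0,0,1],"twist":0,"grip":6},{"xyz":[0,0,0],"twist":0,"grip":6}]'
python3 - <<'E'
from h import *
p,W=look('w9')
m=(W[...,2]>.008)&(W[...,2]<.05)&(np.hypot(W[...,0]-.5,W[...,1]-.252)<.03)
T=W[m];c,r=cv2.minEnclosingCircle(T[:,:2].astype(np.float32));print(len(T),c,r,T[:,2].max())
o=observe()['tcp_pos'];print(tool(c[0]-o[0],c[1]-o[1],.005-o[2]))
E
```

```text
t: 15.13
tcp_pos: [0.4956, 0.252, 0.0819]
tcp_rot: [[-0.904, 0.427, -0.005], [0.427, 0.904, -0.002], [0.004, -0.005, -1.0]]
force: [0.4, -0.1, 0.1]
grip_width: 0.0601
gripper_force: 0.0
t 15.1833 tcp [0.497  0.2523 0.0839] cam [0.432 0.283 0.253] axis [ 0.225 -0.111 -0.968]
1087 (0.5019166469573975, 0.2515021562576294) 0.017088448628783226 0.03135702424032722
[-0.5   0.15  7.89]
```

View pics/w9.png

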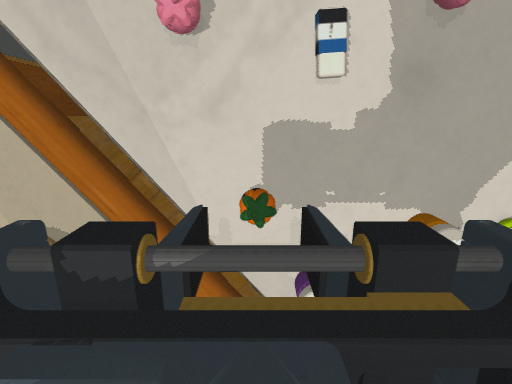

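```bash
python3 -m handwheel '[{"xyz":[-0.4,0.1,2],"twist":0,"grip":6},{"xyz":[0,0,3],"twist":0,"grip":6},{"xyz":[0,0,1.7],"twist":0,"grip":6},{"xyz":[0,0,1],"twist":0,"grip":6},{"xyz":[0,0,0],"twist":0,"grip":6},{"xyz":[0,0,0],"twist":0,"grip":0},{"xyz":[0,0,0],"twist":0,"grip":0},{"xyz":[0,0,0],"twist":0,"grip":0},{"xyz":[0,0,0],"twist":0,"grip":0},{"xyz":[0,0,0],"twist":0,"grip":0},{"xyz":[0,0,0],"twist":0,"grip":0}]' 12
```

```text
t: 16.1
tcp_pos: [0.5027, 0.2523, 0.0086]
tcp_rot: [[-0.904, 0.427, 0.001], [0.427, 0.904, 0.0], [-0.001, 0.001, -1.0]]
force: [-0.7, -1.1, 8.1]
grip_width: 0.0312
gripper_force: 12.0
```

```bash
python3 -m handwheel '[{"xyz":[0,0,-2],"twist":0,"grip":0},{"xyz":[0,0,-3.5],"twist":0,"grip":0},{"xyz":[0,0,-3.5],"twist":0,"grip":0},{"xyz":[0,0,-3.5],"twist":0,"grip":0},{"xyz":[-0.8,-1.6,-3],"twist":0,"grip":0},{"xyz":[-1.9,-3.1,-1.7],"twist":0,"grip":0},{"xyz":[-1.9,-3.1,-0.7],"twist":0,"grip":0},{"xyz":[-1.9,-3.1,0],"twist":0,"grip":0},{"xyz":[-1.9,-3.1,0],"twist":0,"grip":0},{"xyz":[-1.9,-3.1,0],"twist":0,"grip":0},{"xyz":[-1.9,-3.1,0],"twist":0,"grip":0},{"xyz":[-1.9,-3.1,0],"twist":0,"grip":0}]'; python3 -m handwheel '[{"xyz":[-1.9,-3.1,0],"twist":0,"grip":0},{"xyz":[-1.9,-3.1,0],"twist":0,"grip":0},{"xyz":[-1.1,-1.8,0],"twist":0,"grip":0},{"xyz":[0,0,0],"twist":0,"grip":0}]'
python3 - <<'E'
from h import *
p,W=look('w10');c=plinth(W,.4955,-.0912,.015)
m=(abs(W[...,2]-.015)<.0025)&(np.hypot(W[...,0]-c[0],W[...,1]-c[1])<.05);T=W[m];c,r=cv2.minEnclosingCircle(T[:,:2].astype(np.float32));print(c,r)
o=observe()['tcp_pos'];print(tool(c[0]-o[0],c[1]-o[1],.0242-o[2]))
E
```

```text
t: 17.1
tcp_pos: [0.5298, -0.0205, 0.1872]
tcp_rot: [[-0.904, 0.427, 0.001], [0.427, 0.904, -0.0], [-0.0, 0.0, -1.0]]
force: [0.3, -0.2, -1.1]
grip_width: 0.0311
gripper_force: 12.0
t: 17.43
tcp_pos: [0.5404, -0.1154, 0.1871]
tcp_rot: [[-0.903, 0.43, 0.001], [0.43, 0.903, -0.001], [-0.001, -0.0, -1.0]]
force: [-0.4, 0.1, -0.1]
grip_width: 0.0311
gripper_force: 12.0
t 17.4833 tcp [ 0.5401 -0.1137  0.1869] cam [ 0.475 -0.084  0.358] axis [ 0.231 -0.11  -0.967]
plinth 2650 z 0.0152 circ [ 0.4957 -0.0905] 0.0353 [ 0.4611 -0.1256  0.0091] [ 0.5301 -0.0561  0.0178]
(0.49571120738983154, -0.09079344570636749) 0.03502359613776207
[ 4.99  0.16 16.27]
```

View pics/w10.png

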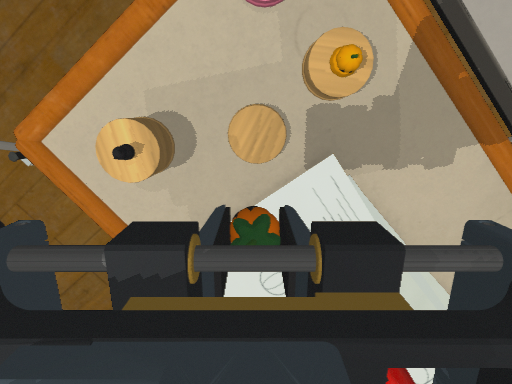

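```bash
python3 -m handwheel '[{"xyz":[1.7,0,1],"twist":0,"grip":0},{"xyz":[1.7,0.1,3],"twist":0,"grip":0},{"xyz":[1.5,0,3],"twist":0,"grip":0},{"xyz":[0,0,3],"twist":0,"grip":0},{"xyz":[0,0,3],"twist":0,"grip":0},{"xyz":[0,0,1.7],"twist":0,"grip":0},{"xyz":[0,0,0.7],"twist":0,"grip":0},{"xyz":[0,0,0.3],"twist":0,"grip":0},{"xyz":[0,0,0],"twist":0,"grip":0},{"xyz":[0,0,0],"twist":0,"grip":0},{"xyz":[0,0,0],"twist":0,"grip":0}]'
```

```text
t: 18.4
tcp_pos: [0.4971, -0.0902, 0.031]
tcp_rot: [[-0.904, 0.427, 0.002], [0.427, 0.904, -0.0], [-0.002, 0.0, -1.0]]
force: [-0.0, 1.0, -0.3]
grip_width: 0.0309
gripper_force: 12.0
```

```bash
python3 -m handwheel '[{"xyz":[0,0,0.3],"twist":0,"grip":0},{"xyz":[0,0,0.2],"twist":0,"grip":0},{"xyz":[0,0,0],"twist":0,"grip":0},{"xyz":[0,0,0],"twist":0,"grip":0}]';python3 -m handwheel '[{"xyz":[0,0,0.1],"twist":0,"grip":0},{"xyz":[0,0,0],"twist":0,"grip":0},{"xyz":[0,0,0],"twist":0,"grip":0}]'
```

```text
t: 18.73
tcp_pos: [0.4962, -0.0902, 0.0249]
tcp_rot: [[-0.904, 0.428, -0.0], [0.428, 0.904, -0.0], [0.0, -0.0, -1.0]]
force: [0.9, 0.3, -0.1]
grip_width: 0.0312
gripper_force: 12.0
t: 18.98
tcp_pos: [0.4962, -0.0901, 0.0238]
tcp_rot: [[-0.904, 0.428, -0.0], [0.428, 0.904, 0.0], [0.0, -0.0, -1.0]]
force: [0.3, -0.1, -0.5]
grip_width: 0.0313
gripper_force: 12.0
```

```bash
python3 -m handwheel '[{"xyz":[0,0,0.1],"twist":0,"grip":0},{"xyz":[0,0,0],"twist":0,"grip":0},{"xyz":[0,0,0],"twist":0,"grip":0}]'
```

```text
t: 19.23
tcp_pos: [0.4965, -0.0902, 0.0232]
tcp_rot: [[-0.904, 0.427, 0.0], [0.427, 0.904, -0.0], [-0.0, 0.0, -1.0]]
force: [-2.6, -0.8, 9.6]
grip_width: 0.0315
gripper_force: 12.0
```

```bash
python3 -m handwheel '[{"xyz":[0,0,-0.05],"twist":0,"grip":3.3},{"xyz":[0,0,0],"twist":0,"grip":3.7},{"xyz":[0,0,0],"twist":0,"grip":4.3},{"xyz":[0,0,0],"twist":0,"grip":5},{"xyz":[0,0,0],"twist":0,"grip":5.5},{"xyz":[0,0,0],"twist":0,"grip":5.5},{"xyz":[0,0,-2],"twist":0,"grip":5.5},{"xyz":[0,0,-3.5],"twist":0,"grip":5.5},{"xyz":[0,0,-3.5],"twist":0,"grip":5.5},{"xyz":[-1.5,0,-3.5],"twist":0,"grip":5.5},{"xyz":[-3,0,-3],"twist":0,"grip":5.5},{"xyz":[0,0,0],"twist":0,"grip":5.5}]'
python3 - <<'E'
from h import *
p,W=look('w11');blob(W,.4957,-.0908,.03,.022);blob(W,.4649,.0222,.03,.042);blob(W,.449,-.2234,.03,.061)
E
```

```text
t: 20.23
tcp_pos: [0.5428, -0.1113, 0.1845]
tcp_rot: [[-0.904, 0.428, 0.011], [0.428, 0.904, -0.003], [-0.011, 0.002, -1.0]]
force: [0.9, -0.4, -0.2]
grip_width: 0.055
gripper_force: 0.0
t 20.2833 tcp [ 0.5399 -0.1103  0.1812] cam [ 0.476 -0.08   0.355] axis [ 0.241 -0.111 -0.964]
676 table 0.0 top 0.0438 circ [ 0.4962 -0.0899] 0.0169 mean [ 0.4955 -0.0897  0.0371]
831 table 0.0 top 0.0709 circ [0.4654 0.0226] 0.015 mean [0.4656 0.0192 0.0598]
288 table 0.0 top 0.0818 circ [ 0.4545 -0.2234] 0.0043 mean [ 0.4499 -0.2198  0.0725]
```

View pics/w11.png

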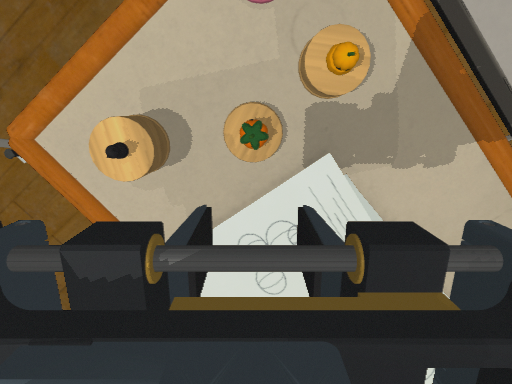

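All three stand upright and centred: cat at (117,150), yellow at (344,57), orange at (254,133). The gripper is clear of everything.

```bash
python3 -c "
from rig import *
print(close_job())"
```

```text
the job is handed in; nothing more can be done
None
```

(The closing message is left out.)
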